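Set the gas rail: cycle the slide valve, shut the wheel valve, back off two turns and hold

ROBOT

A 6-joint arm with a two-finger parallel gripper is mounted at the origin on the work surface. World frame = base frame: x ahead of the robot, y to its left, z up, the work surface at z = 0. Lengths are in m, angles in rad, forces in N, time in s.
With the tool pointing down it reaches from about 0.325 to 0.85 m from the base axis. Payload 15.5 kg.
Tool frame: the origin (TCP) lies between the finger pads; the fingertips stand 14 mm ahead of it and the grasp point (between the pads) lies 5 mm behind it; z points along the fingers, x is the direction in which the jaws open and shut, and the axes are right-handed (so a half turn about z gives the same grasp; the last joint's range is limited). The gripper opens to 91 mm and grips with 3 to 60 N. Pads are 32 mm wide; open, the fingers measure 118 mm over their backs; the gripper's body (76 mm by 178 mm) begins 60 mm behind the grasp point.
Start: joints at [1.248, 0.494, 1.345, -0, 1.302, -0.096], TCP at [0.141, 0.609, 0.228] pointing down, gripper open.
Joint ranges: [-2.91, 2.91], [-0.82, 2.16], [0.22, 2.67], [-1.22, 4.37], [0.12, 2.79], [-3.08, 3.08]. Speed limits (rad/s): [1.89, 1.89, 2.57, 3.01, 3.01, 3.01].

INTERFACE

Orientations are given as a rotation vector (axis times angle).
In Python, from cell import arm gives the robot as it stands.
- The arm moves only by the shell command python3 -m creep 'ROWS' [OPENING] [FORCE]. ROWS is JSON, one flat list of numbers, 4 for each row, row after row: the shift along the tool's x, y, z in m, then the turn about the tool's z in rad. A call has exactly 10 rows; each row shifts and turns the commanded pose from where the row before left it, along the tool's axes as they then stand; what a row does not reach is not made up. A row lasts 1/12 s, in which the tool goes at most 41.7 mm and 7.16 degrees, less where a joint would pass 70% of its speed; a pose out of reach is approached as far as the arm can. A call is refused whole if a number of a shift passes 0.0417 or a number of a turn 0.125, either way. A call with a gripper value outside its range is refused whole. OPENING is the opening in per cent of the stroke, from 0 (shut) to 100 (fully open), set as the call begins (- or left out, the last holds). The fingers move at their own pace and stop on an object; FORCE is the grip in N (left out, the last holds). Time passes only in rows, so rows that do not move let the fingers close, or fill a call up. It gives the time, the measured TCP pose, the force and the opening at its end, in the units of the state.
- arm.get_obs(): the state, without advancing time (a new reading comes with each control period).
- arm.grab_frame(name): name is "side" or "top" or "wrist"; returns a dict with "frame" (384x512x3 uint8, red, green, blue), "intrinsics" (3x3 intrinsics, pixels), "k1" (the pictures are not rectified: a ray, as slopes to the right and down, at radius r is drawn at 1 + k1 r^2 times it, then the intrinsics apply), "R" (3x3) and "t" (3): a world point X has camera coordinates R X + t. Camera axes: x right, y down, z forward; pixel columns grow to the right and rows downward; lengths in m; the calibration is good to about 2 mm. A picture is of the moment at which its call begins. There is no depth.
- arm.close_job(): hands the job in, once; it reports no verdict.
The state is a dict: "time": time; "qpos": joint angles; "dq": joint speeds; "tau": joint torques, N m; "position": TCP position; "ee_rot": TCP orientation; "ft_force": force on the tool from outside, world axes, zero at the start; "moment": the same for the moment, N m; "width": finger opening in m.
Only numpy, scipy, OpenCV 4.12 (cv2) and the standard library are available. Lean on these libraries where they do the work, as an engineer would, in place of code of your own. Each camera call takes 0.05 s, during which the arm holds its last target. There are 200 camera calls.

TASK

Ready the gas rail on the lab bench: pull the orange slide knob out until it snaps into its outer detent, then push it fully home again. Then take the upright yellow handle of the red valve wheel, turn the wheel clockwise (seen from above) all the way to its stop, and back it off exactly two full turns counterclockwise. The valve creeps shut if let go, so finish while still gripping the handle and holding the wheel still at two turns; leave the mouse, beaker and amber jar where they stand.

Things in the scene. Friction and masses are not known exactly. Their poses are not given: they have to be found in the camera images.
- slide_knob (a point): centre of the orange slide knob: a cylinder 28 mm across, 24 mm long, lying level along its own x, 60 mm above the bench, on a steel stem from the blue valve block (top 78 mm above the bench, its detent pin up to 92; 22 mm of bare stem at home). Pulling out is along its own -x, away from the block, towards the robot within 20 degrees. Pinch it from above, fingers closing along its own y.
- slide (a joint): travel of the slide knob in m: 0 fully home (inner stop), 0.030 fully out (outer stop). A spring detent snaps it to the nearer end; about 6 N carry it over the middle.
- wheel_hub (a point): centre of the red valve wheel, on its vertical axis, in the plane of the rim, 105 mm above the bench. Rim radius 46 mm, 12 mm thick (top 111 mm above the bench); hub cap 11 mm above this point. Wheel valve (brass block) and slide valve (blue block) are fixed side by side, about 170 mm apart, on one aluminium plate, either one on the left.
- crank_grip: upright yellow handle on the wheel's rim: a cylinder 20 mm across, 54 mm tall, origin at its centre, 46 mm from the wheel's axis and 34 mm above wheel_hub (bottom 112, top 166 mm above the bench). It spins freely on its own vertical axis: gripped from above it can be carried round in a circle without turning the gripper.
- wheel (a joint): turn of the wheel in rad, counted over turns: 0 at the closed stop, growing counterclockwise from above (opening); two turns = 12.57; hard end at 20. At 0 the handle lies from the hub along slide_knob's own +x (away from the robot). Starts 0.3 to 0.8 turn open. Needs 1 to 4 N at the handle; a light spring pulls it shut: let go beyond about one turn, it runs back.
- mouse: grey computer mouse, 100 x 58 x 32 mm, loose bystander beside the plate; origin at the centre of its underside, z up
- beaker: clear glass beaker, 72 mm wide, 90 mm tall, loose bystander beside the plate; origin at the centre of its underside, z up
- bottle: amber glass jar with white cap, 60 mm wide, 120 mm tall, loose bystander beside the plate; origin at the centre of its underside, z up

How it is judged:
By the outcome, as a careful person would: the job done as asked, in the order asked, and still so for the second after the job is handed in, while the arm keeps its last pose, push and grip.
It also fails if it takes over 72 s, if anything falls off the work surface, if the arm or the gripper's body presses on something with over 40 N, if the wrist force passes 120 N, or if a joint passes its speed limit or range.

## Working session

There is one attempt and no reset: what is moved stays moved. The work goes in short steps, Python scripts to look and compute and a shell command to move; the robot and the scene stay as the last step left them, time stands still between calls to the robot, and variables do not carry over. Pictures are saved under pics/ and viewed, about 8 in all and at most 12, crops included, and the job is handed in when it is done.

```bash
ls; mkdir -p pics
cat > h.py <<'E'
import numpy as np,cv2
from cell import arm
def cast(f,u,v,z):
    p=cv2.undistortPoints(np.array([[[u,v]]],float),f['intrinsics'],np.array([f['k1'],0,0,0,0.])) [0,0]
    R=np.array(f['R']);t=np.array(f['t']);c=-R.T@t;d=R.T@np.array([p[0],p[1],1])
    return c+d*(z-c[2])/d[2]
def ray(f,u,v):
    a=cast(f,u,v,0);c=-np.array(f['R']).T@np.array(f['t']);return c,(a-c)/np.linalg.norm(a-c)
def tri(rs):
    A=sum(np.eye(3)-np.outer(d,d) for c,d in rs);b=sum((np.eye(3)-np.outer(d,d))@c for c,d in rs)
    return np.linalg.solve(A,b)
def proj(f,X):
    R=np.array(f['R']);X=R@np.array(X,float)+np.array(f['t']);p=X[:2]/X[2];p=p*(1+f['k1']*(p@p))
    K=np.array(f['intrinsics']);return K[:2,:2]@p+K[:2,2]
def blobs(im,lo,hi,n=3):
    h=cv2.cvtColor(im,cv2.COLOR_RGB2HSV);m=cv2.inRange(h,np.array(lo),np.array(hi))
    k,l,s,c=cv2.connectedComponentsWithStats(m)
    o=np.argsort(-s[1:,4])[:n]+1
    return [(s[i].tolist(),c[i].round(1).tolist()) for i in o if s[i,4]>15]
COL=dict(orange=((6,150,90),(17,255,255)),yellow=((22,130,90),(34,255,255)),red=((0,150,60),(4,255,255)),blue=((100,100,40),(125,255,255)))
def shot(name,fn):
    f=arm.grab_frame(name);cv2.imwrite('pics/'+fn,cv2.cvtColor(f['frame'],cv2.COLOR_RGB2BGR));return f
E
python3 - <<'E'
from h import *
fs=[shot(n,n+'1.png') for n in('top','side')]
for f in fs:
    print(np.array(f['R']).round(2).tolist(),(-np.array(f['R']).T@np.array(f['t'])).round(3))
    for c,(a,b) in COL.items():print(c,blobs(f['frame'],a,b))
cv2.imwrite('pics/both.png',cv2.cvtColor(np.hstack([f['frame'] for f in fs])[:, :],cv2.COLOR_RGB2BGR))
s=arm.get_obs();print(s)
E
```

```text
pics
[[0.02, -1.0, 0.01], [-1.0, -0.02, -0.08], [0.08, -0.01, -1.0]] [0.546 0.014 1.114]
orange [([264, 221, 9, 9, 81], [268.0, 225.0]), ([121, 154, 17, 21, 71], [132.3, 166.8])]
yellow [([418, 192, 51, 35, 156], [443.9, 209.3]), ([202, 217, 9, 8, 50], [206.1, 220.1]), ([213, 196, 2, 18, 19], [213.9, 204.9])]
red [([184, 184, 39, 39, 485], [202.4, 201.3])]
blue [([423, 109, 30, 73, 541], [437.7, 145.2]), ([259, 194, 19, 19, 271], [267.4, 202.8])]
[[-0.91, -0.41, 0.0], [-0.24, 0.51, -0.83], [0.34, -0.75, -0.56]] [0.252 0.819 0.725]
orange [([118, 287, 34, 25, 455], [136.2, 301.5]), ([127, 327, 27, 11, 97], [140.4, 333.5]), ([284, 207, 11, 12, 92], [289.2, 212.4])]
yellow [([255, 208, 10, 27, 224], [259.4, 220.4]), ([307, 129, 43, 17, 184], [327.8, 136.9]), ([169, 276, 8, 5, 28], [172.4, 277.8])]
red [([212, 218, 48, 33, 592], [233.1, 234.3])]
blue [([272, 70, 31, 29, 653], [287.2, 85.4]), ([240, 123, 67, 10, 390], [272.9, 127.7]), ([253, 193, 27, 37, 384], [267.5, 209.4])]
{'time': 0.1, 'qpos': array([ 1.24848850e+00,  4.94103396e-01,  1.34608513e+00, -3.15542524e-05,
        1.30253122e+00, -9.55049048e-02]), 'dq': array([-8.19763083e-04, -3.50038565e-03, -4.53754902e-03, -4.34975703e-04,
        2.10835842e-03, -7.65321779e-05]), 'tau': array([ 7.47210051e-04, -8.80240631e+01, -3.82542729e+01,  7.09531805e-02,
        4.84439358e-02,  1.51736833e-05]), 'position': array([0.14043897, 0.60866027, 0.22740346]), 'ee_rot': array([ 2.45803894e+00,  1.95540964e+00, -1.45795451e-03]), 'ft_force': array([ 0.76678012,  0.45275462, -0.22937232]), 'moment': array([-0.03215776, -0.06386029,  0.00595971]), 'width': 0.09121251207899643}
```

View pics/top1.png

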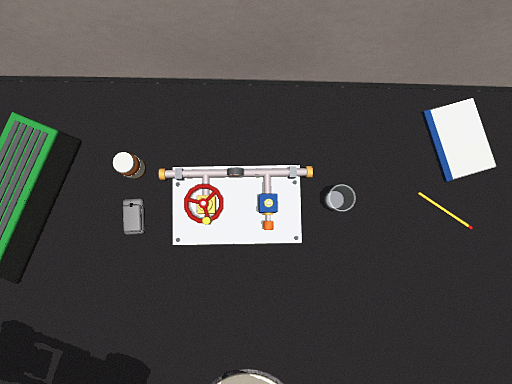

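View pics/side1.png

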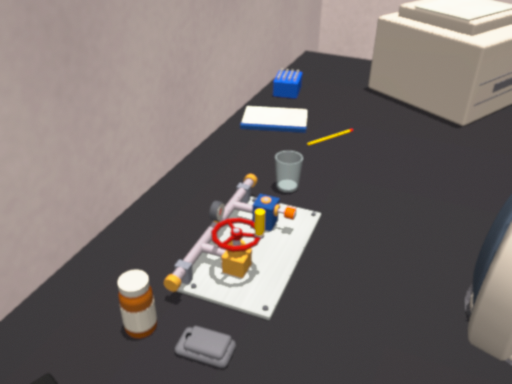

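Run:
```python
from h import *
f=arm.grab_frame('top');g=arm.grab_frame('side')
B=lambda f,c:blobs(f['frame'],*COL[c])
print('knob',cast(f,268,225,.067),tri([ray(f,268,225),ray(g,289.2,212.4)]))
print('hub',cast(f,202.8,202.8,.108), 'cap', cast(f,203,203,.116))
print('handle top',cast(f,206.1,220.3,.166),'side', cast(g,259.5,209.5,.166))
print('blk',cast(f,267.4,202.8,.078))
# plate
h=cv2.cvtColor(f['frame'],cv2.COLOR_RGB2HSV);m=cv2.inRange(h,np.array([0,0,190]),np.array([180,40,255]))
m[:, :160]=0;m[:,310:]=0;m=cv2.morphologyEx(m,cv2.MORPH_OPEN,np.ones((3,3)))
pts=cv2.findNonZero(m[:]);box=cv2.boxPoints(cv2.minAreaRect(pts));print(box)
P=np.array([cast(f,u,v,.005) for u,v in box]);print(P.round(3))
for a,b in zip(P,np.roll(P,-1,0)):print(np.degrees(np.arctan2(*(b-a)[[1,0]])).round(1),np.linalg.norm(b-a).round(3))
for n,u,v,z in(('mouse',133,216,.032),('beaker',340,198,.05),('jar',124,162,.12)):print(n,cast(f,u,v,z).round(3))
```

```text
knob [ 0.54297588 -0.04606386  0.067     ] [ 0.54232208 -0.04670592  0.05967254]
hub [0.59625556 0.12365455 0.108     ] cap [0.59536123 0.12226023 0.116     ]
handle top [0.55154668 0.10820642 0.166     ] side [0.55069832 0.10662054 0.166     ]
blk [ 0.60119604 -0.04292209  0.078     ]
[[165. 165.]
 [306. 165.]
 [306. 383.]
 [165. 383.]]
[[ 0.706  0.245  0.005]
 [ 0.715 -0.155  0.005]
 [ 0.113 -0.161  0.005]
 [ 0.106  0.225  0.005]]
-88.8 0.4
-179.4 0.602
91.0 0.386
1.9 0.601
mouse [0.56  0.322 0.032]
beaker [ 0.62  -0.241  0.05 ]
jar [0.696 0.326 0.12 ]
```

```bash
python3 -m creep '[0,0,0,-0.0873, 0,0,0,-0.0873, 0,0,0,-0.0873, -0.012,0.007,0,0, -0.0248,0.014,0,0, -0.0248,0.014,0,0, -0.0248,0.014,0,0, -0.0248,0.014,0,0, -0.0248,0.014,0,0, -0.0248,0.014,0,0]' && python3 -m creep '[-0.0248,0.014,0,0, -0.0248,0.014,0,0, -0.0248,0.014,0,0, -0.0248,0.014,0,0, -0.0248,0.014,0,0, -0.0248,0.014,0,0, -0.0248,0.014,0,0, -0.0248,0.014,0,0, -0.0248,0.014,0,0, -0.0248,0.014,0,0]' && python3 -m creep '[-0.0248,0.014,0,0, -0.0248,0.014,0,0, -0.0248,0.014,0,0, -0.0248,0.014,0,0, -0.0248,0.014,0,0, -0.0248,0.014,0,0, -0.0248,0.014,0,0, -0.0248,0.014,0,0, -0.0248,0.014,0,0, -0.0248,0.014,0,0]'
python3 - <<'E'
from h import *
f=shot('wrist','w1.png')
for c in('orange','yellow','red','blue'):print(c,blobs(f['frame'],*COL[c]))
s=arm.get_obs();print(s['time'],s['position'],s['ee_rot'],s['qpos'].round(2))
E
```

```text
time: 1.03
position: [0.2375, 0.4502, 0.2279]
ee_rot: [2.182, 2.26, -0.0]
ft_force: [0.7, 0.2, 0.4]
width: 0.0915
time: 1.87
position: [0.3862, 0.2072, 0.228]
ee_rot: [2.182, 2.26, 0.0]
ft_force: [0.6, 0.8, 0.6]
width: 0.091
time: 2.7
position: [0.5348, -0.0358, 0.2279]
ee_rot: [-2.182, -2.26, 0.0]
ft_force: [0.1, 1.1, 0.0]
width: 0.0909
orange [([230, 169, 25, 25, 563], [242.1, 181.5]), ([236, 234, 17, 18, 76], [245.5, 240.9]), ([388, 220, 23, 26, 50], [395.2, 233.1])]
yellow [([414, 203, 55, 39, 1042], [442.2, 225.6]), ([394, 228, 12, 23, 141], [399.0, 237.8]), ([383, 213, 8, 8, 27], [385.3, 215.6])]
red [([432, 203, 49, 39, 523], [460.2, 219.6]), ([408, 223, 20, 46, 456], [417.8, 246.9]), ([378, 209, 33, 31, 425], [393.9, 223.2])]
blue [([218, 218, 49, 45, 1685], [242.5, 239.4])]
2.75 [ 0.5377339  -0.03951798  0.22796609] [2.18174137e+00 2.25656488e+00 3.08616724e-04] [-0.18  0.37  1.56 -0.    1.21 -1.79]
```

View pics/w1.png

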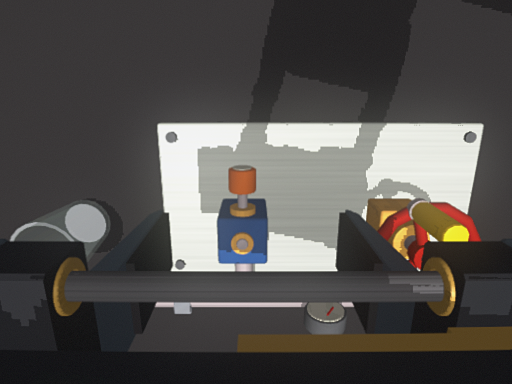

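Run:
```python
from h import *
f=arm.grab_frame('wrist')
a=blobs(f['frame'],*COL['orange'])[0][1]
t=arm.grab_frame('top');tb=blobs(t['frame'],*COL['orange'])
print(a,[cast(f,*a,z).round(4) for z in(.06,.066,.07)],(-f['R'].T@f['t']).round(3))
p,q=cast(f,159,124,.006),cast(f,482,123,.006);d=p-q;print(p,q,'yaw',np.degrees(np.arctan2(d[0],-d[1])))
b=cast(f,242.2,205,.06)-cast(f,242.2,185,.06);print('stem yaw',np.degrees(np.arctan2(b[1],b[0])))
for b in blobs(f['frame'],*COL['yellow'])[:1]:print(b)
print('handle top',cast(f,456,236,.166),arm.get_obs()['position'])
```

```text
[246.5, 178.5] [array([ 0.5436, -0.0454,  0.06  ]), array([ 0.542 , -0.0453,  0.066 ]), array([ 0.541 , -0.0452,  0.07  ])] [ 0.458 -0.041  0.384]
[ 0.49905749 -0.14452101  0.006     ] [0.48478538 0.21389703 0.006     ] yaw 2.280297771592733
stem yaw 1.4348463690657995
([419, 199, 57, 43, 1110], [449.8, 223.6])
handle top [0.55231847 0.10525861 0.166     ] [ 0.53503773 -0.03586458  0.22761806]
```

```bash
python3 -m creep '[-0.0049,0.0036,0.01,0, -0.0049,0.0036,0.02,0, 0,0,0.025,0, 0,0,0.025,0, 0,0,0.025,0, 0,0,0.025,0, 0,0,0.02,0, 0,0,0.015,0, 0,0,0.008,0, 0,0,0,0]' && python3 -m creep '[0,0,0,0, 0,0,0,0, 0,0,0,0, 0,0,0,0, 0,0,0,0, 0,0,0,0, 0,0,0,0, 0,0,0,0, 0,0,0,0, 0,0,0,0]' 0 35
python3 - <<'E'
from h import *
f=shot('wrist','w2.png');s=arm.get_obs();print(s['position'],s['ft_force'],s['width'])
E
```

```text
time: 3.68
position: [0.5406, -0.0432, 0.0532]
ee_rot: [-2.179, -2.259, 0.003]
ft_force: [-0.0, 0.6, 0.5]
width: 0.0912
time: 4.52
position: [0.5421, -0.0465, 0.055]
ee_rot: [2.178, 2.26, -0.004]
ft_force: [-6.1, -59.7, -5.3]
width: 0.0278
[ 0.54206274 -0.04695731  0.05496251] [ -3.3365883  -31.71653579  -1.80426975] 0.027105999348455194
```

View pics/w2.png

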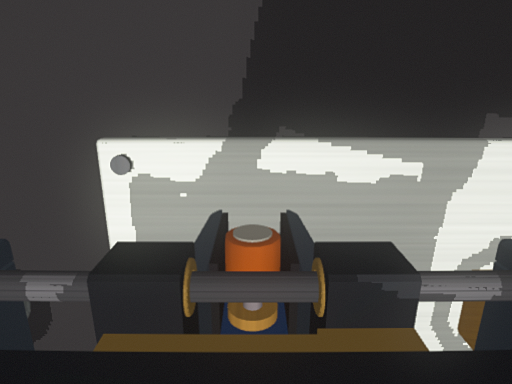

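```bash
python3 -m creep '[-0.0012,0,0,0, 0,-0.002,0,0, 0,-0.0035,0,0, 0,-0.0035,0,0, 0,-0.0035,0,0, 0,-0.0035,0,0, 0,-0.0035,0,0, 0,-0.0035,0,0, 0,-0.0035,0,0, 0,-0.0035,0,0]' && python3 -m creep '[0,-0.0015,0,0, 0,-0.0015,0,0, 0,0,0,0, 0,0,0,0, 0,0,0,0, 0,0,0,0, 0,0,0,0, 0,0,0,0, 0,0,0,0, 0,0,0,0]'
python3 - <<'E'
from h import *
f=arm.grab_frame('wrist');t=arm.grab_frame('top');s=arm.get_obs();print(s['position'],s['ft_force'],s['width'])
for g in (f,t):print(blobs(g['frame'],*COL['orange']),blobs(g['frame'],*COL['blue'])[:2])
E
```

```text
time: 5.4
position: [0.5123, -0.0482, 0.055]
ee_rot: [2.18, 2.259, -0.002]
ft_force: [0.5, -23.2, -3.7]
width: 0.0271
time: 6.23
position: [0.5119, -0.0482, 0.0551]
ee_rot: [2.178, 2.256, 0.003]
ft_force: [12.7, -18.7, -15.7]
width: 0.0273
[ 0.51191667 -0.04820311  0.05508286] [ 12.07659926 -18.91894987 -15.24458826] 0.027370392427337544
[([226, 230, 56, 42, 1818], [253.5, 254.5])] [([264, 310, 24, 24, 525], [274.5, 321.8]), ([221, 310, 23, 24, 518], [232.7, 321.8])]
[([121, 154, 17, 21, 73], [132.3, 166.8])] [([424, 109, 29, 73, 536], [437.8, 145.3]), ([258, 194, 20, 18, 261], [267.6, 202.4])]
```

```bash
python3 -m creep '[0,0.003,0,0, 0,0.0035,0,0, 0,0.0035,0,0, 0,0.0035,0,0, 0,0.0035,0,0, 0,0.0035,0,0, 0,0.0035,0,0, 0,0.0035,0,0, 0,0.0035,0,0, 0,0.0035,0,0]' && python3 -m creep '[0,0.0015,0,0, 0,0.001,0,0, 0,0,0,0, 0,0,0,0, 0,0,0,0, 0,0,0,0, 0,0,0,0, 0,0,0,0, 0,0,0,0, 0,0,0,0]'
python3 - <<'E'
from h import *
f=arm.grab_frame('wrist');s=arm.get_obs();print(s['position'],s['ft_force'],s['width'])
print(blobs(f['frame'],*COL['orange'])[:1])
E
```

```text
time: 7.17
position: [0.5423, -0.047, 0.0547]
ee_rot: [-2.181, -2.261, 0.006]
ft_force: [-25.7, -29.2, 19.6]
width: 0.0277
time: 8.0
position: [0.5423, -0.047, 0.0547]
ee_rot: [-2.179, -2.259, 0.01]
ft_force: [-22.3, -28.0, 16.0]
width: 0.027
[ 0.54229547 -0.04700152  0.05477571] [-23.48423439 -28.13376725  17.30763545] 0.026969200166979648
[([226, 229, 56, 43, 1823], [253.1, 254.3])]
```

```bash
python3 -m creep '[0,-0.0025,0,0, 0,0,0,0, 0,0,0,0, 0,0,0,0, 0,0,0,0, 0,0,0,0, 0,0,-0.005,0, 0,0,-0.02,0, 0,0,-0.025,0, 0,0,-0.03,0]' 100 && python3 -m creep '[0,0,-0.035,0, 0,0,-0.035,0, 0.012,0.002,-0.023,0, 0.0236,0.002,0,0, 0.0236,0.002,0,0, 0.0236,0.002,0,0, 0.0236,0.002,0,0, 0.0236,0.002,0,0, 0.0236,0.0026,0,0, 0,0,0,0]'
python3 - <<'E'
from h import *
f=shot('wrist','w3.png');t=shot('top','t3.png');g=shot('side','s3.png');s=arm.get_obs();print(s['position'],s['ee_rot'],s['ft_force'],s['width'])
for q in (f,t,g):
  for c in('orange','yellow','red'):print(c,blobs(q['frame'],*COL[c],n=2))
E
```

```text
time: 8.88
position: [0.5426, -0.0448, 0.1352]
ee_rot: [-2.181, -2.259, 0.002]
ft_force: [0.2, -0.6, -0.1]
width: 0.0901
time: 9.72
position: [0.5526, 0.1125, 0.2283]
ee_rot: [-2.179, -2.262, -0.002]
ft_force: [-0.1, 0.0, -0.9]
width: 0.0915
[0.55248592 0.10891467 0.2280888 ] [ 2.18124257e+00  2.26076965e+00 -3.01596231e-04] [0.7022904  0.24876629 0.03996558] 0.09122464321146043
orange [([75, 146, 30, 25, 619], [88.8, 157.7]), ([269, 208, 16, 24, 90], [279.5, 220.6])]
yellow [([235, 176, 27, 43, 785], [248.3, 199.7]), ([82, 212, 7, 6, 27], [84.6, 213.7])]
red [([209, 178, 110, 93, 2897], [275.4, 232.3]), ([213, 186, 23, 33, 164], [226.4, 199.5])]
orange [([264, 221, 9, 9, 81], [268.0, 225.0]), ([121, 154, 17, 21, 72], [132.2, 166.9])]
yellow [([418, 192, 51, 35, 158], [443.8, 209.2]), ([159, 171, 5, 5, 19], [160.9, 173.3])]
red []
orange [([119, 287, 33, 25, 452], [136.2, 301.5]), ([126, 325, 30, 13, 126], [141.3, 333.3])]
yellow [([255, 209, 10, 26, 218], [259.2, 221.3]), ([307, 129, 43, 17, 184], [327.8, 136.9])]
red [([212, 219, 47, 32, 517], [232.8, 234.9])]
```

View pics/w3.png

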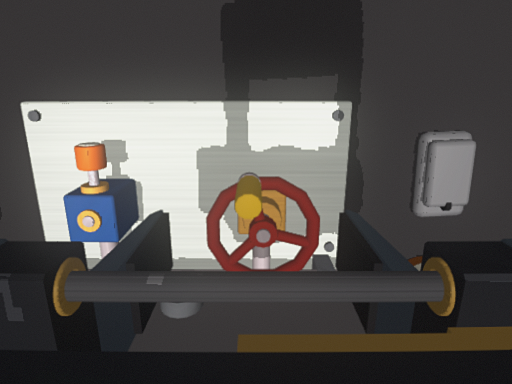

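Run:
```python
from h import *
f=arm.grab_frame('wrist')
print('handle',cast(f,248.5,207,.166),'hubcap',cast(f,263,235,.116),'rim L/R mid',cast(f,263.5,228,.111), cast(f,208,228,.108),cast(f,320,228,.108),arm.get_obs()['position'])
```

```text
handle [0.5503424  0.10662831 0.166     ] hubcap [0.59309747 0.11977474 0.116     ] rim L/R mid [0.58870229 0.12014686 0.111     ] [0.59177903 0.07145662 0.108     ] [0.58818278 0.17004985 0.108     ] [0.55253931 0.10846631 0.22809004]
```

```bash
python3 -m creep '[-0.002,-0.0015,0.01,0, 0,0,0.015,0, 0,0,0.02,0, 0,0,0.02,0, 0,0,0.015,0, 0,0,0.01,0, 0,0,0,0, 0,0,0,0, 0,0,0,0, 0,0,0,0]' && python3 -m creep '[0,0,0,0, 0,0,0,0, 0,0,0,0, 0,0,0,0, 0,0,0,0, 0,0,0,0, 0,0,0,0, 0,0,0,0, 0,0,0,0, 0,0,0,0]' 0 40
python3 - <<'E'
from h import *
f=shot('wrist','w4.png');s=arm.get_obs();print(s['position'],s['ee_rot'],s['ft_force'],s['width'])
for c in('yellow','red'):print(c,blobs(f['frame'],*COL[c],n=2))
E
```

```text
time: 10.75
position: [0.5518, 0.1068, 0.139]
ee_rot: [2.182, 2.259, 0.002]
ft_force: [-0.9, -0.1, 0.5]
width: 0.0913
time: 11.58
position: [0.5512, 0.1069, 0.1379]
ee_rot: [-2.182, -2.26, 0.0]
ft_force: [-0.0, -0.2, -0.1]
width: 0.028
[0.55117686 0.10690832 0.13791046] [-2.18207906e+00 -2.26005360e+00  7.71210373e-05] [ 0.0868243   0.2340568  -0.45089765] 0.023351292266172774
yellow [([236, 218, 43, 54, 1840], [257.0, 246.8]), ([33, 226, 10, 7, 52], [37.4, 229.3])]
red [([220, 303, 65, 31, 804], [245.3, 317.6]), ([301, 219, 37, 23, 339], [318.0, 233.3])]
```

View pics/w4.png

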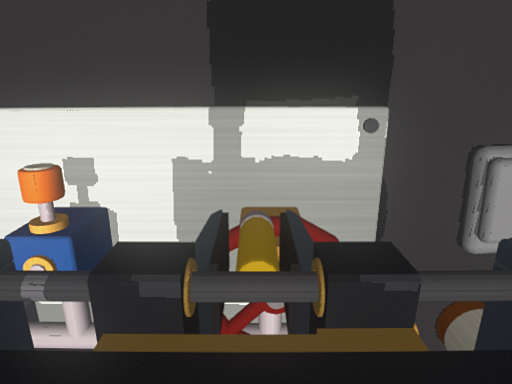

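Run:
```python
import numpy as np
def t(a):
    a=np.radians(a);d=np.diff(np.c_[np.sin(a),np.cos(a)]*.046,axis=0).round(4)
    print(', '.join(f'{x:g},{y:g},0,0' for x,y in d))
t(np.r_[197.5,192.5,np.arange(180,79,-12.5)])
t(np.arange(80,-31,-10.))
print('ccw');t(np.arange(0,361,12.))
```

```text
0.0039,-0.001,0,0, 0.01,-0.0011,0,0, 0.01,0.0011,0,0, 0.0095,0.0032,0,0, 0.0086,0.0052,0,0, 0.0072,0.0069,0,0, 0.0056,0.0083,0,0, 0.0036,0.0093,0,0, 0.0015,0.0099,0,0, -0.0007,0.01,0,0
-0.0021,0.0077,0,0, -0.0034,0.0073,0,0, -0.0046,0.0066,0,0, -0.0057,0.0057,0,0, -0.0066,0.0046,0,0, -0.0073,0.0034,0,0, -0.0077,0.0021,0,0, -0.008,0.0007,0,0, -0.008,-0.0007,0,0, -0.0077,-0.0021,0,0, -0.0073,-0.0034,0,0
ccw
0.0096,-0.001,0,0, 0.0091,-0.003,0,0, 0.0083,-0.0048,0,0, 0.0071,-0.0064,0,0, 0.0057,-0.0078,0,0, 0.0039,-0.0088,0,0, 0.002,-0.0094,0,0, 0,-0.0096,0,0, -0.002,-0.0094,0,0, -0.0039,-0.0088,0,0, -0.0057,-0.0078,0,0, -0.0071,-0.0064,0,0, -0.0083,-0.0048,0,0, -0.0091,-0.003,0,0, -0.0096,-0.001,0,0, -0.0096,0.001,0,0, -0.0091,0.003,0,0, -0.0083,0.0048,0,0, -0.0071,0.0064,0,0, -0.0057,0.0078,0,0, -0.0039,0.0088,0,0, -0.002,0.0094,0,0, 0,0.0096,0,0, 0.002,0.0094,0,0, 0.0039,0.0088,0,0, 0.0057,0.0078,0,0, 0.0071,0.0064,0,0, 0.0083,0.0048,0,0, 0.0091,0.003,0,0, 0.0096,0.001,0,0
```

```bash
python3 -m creep '[0.0039,-0.001,0,0, 0.01,-0.0011,0,0, 0.01,0.0011,0,0, 0.0095,0.0032,0,0, 0.0086,0.0052,0,0, 0.0072,0.0069,0,0, 0.0056,0.0083,0,0, 0.0036,0.0093,0,0, 0.0015,0.0099,0,0, -0.0007,0.01,0,0]'
python3 - <<'E'
from h import *
s=arm.get_obs();print(s['time'],s['position'],s['ft_force'],s['width'])
arm.grab_frame('wrist');s=arm.get_obs();print(s['time'],s['position'],s['ft_force'],s['width'])
E
```

```text
time: 12.47
position: [0.6008, 0.1679, 0.1378]
ee_rot: [2.18, 2.261, -0.004]
ft_force: [-4.9, -18.8, 4.6]
width: 0.0193
12.4667 [0.60081241 0.16791626 0.1378363 ] [ -4.93989136 -18.76685619   4.55971172] 0.01928299336582759
12.5167 [0.60255769 0.16756007 0.13786146] [  1.20955276 -11.71586584   2.46152401] 0.019826724206397344
```

```bash
python3 -m creep '[-0.003,0.0077,0,0, -0.0034,0.0073,0,0, -0.0046,0.0066,0,0, -0.0057,0.0057,0,0, -0.0066,0.0046,0,0, -0.0073,0.0034,0,0, -0.0077,0.0021,0,0, 0,0,0,0, 0,0,0,0, 0,0,0,0]'
python3 - <<'E'
from h import *
s=arm.get_obs();print(s['time'],s['position'],s['ft_force'],s['width'])
E
```

```text
time: 13.35
position: [0.6399, 0.1308, 0.138]
ee_rot: [2.182, 2.259, 0.001]
ft_force: [2.4, -0.8, -1.1]
width: 0.0196
13.35 [0.63989    0.13076416 0.13796518] [ 2.39593175 -0.82421597 -1.14654026] 0.01955796298266228
```

```bash
python3 -m creep '[-0.002,0.0003,0,0, -0.002,0.0002,0,0, -0.002,0.0001,0,0, -0.002,0,0,0, -0.002,0,0,0, -0.002,0,0,0, 0,0,0,0, 0,0,0,0, 0,0,0,0, 0,0,0,0]'
python3 - <<'E'
from h import *
s=arm.get_obs();print(s['time'],s['position'],s['ft_force'],s['width'])
P=np.array([[.5512,.1069],[.6026,.1676],[.6399,.1308],s['position'][:2]])
A=np.c_[2*P,np.ones(len(P))];c=np.linalg.lstsq(A,(P**2).sum(1),rcond=None)[0];print(c,np.sqrt(c[2]+c[:2]@c[:2]),np.degrees(np.arctan2(P[:,1]-c[1],P[:,0]-c[0])))
E
```

```text
time: 14.18
position: [0.6407, 0.1231, 0.138]
ee_rot: [-2.179, -2.258, -0.008]
ft_force: [3.0, 35.4, -2.3]
width: 0.0191
14.1833 [0.64066146 0.12314324 0.13798521] [ 2.97694683 35.35929333 -2.30948743] 0.01913044535057816
[ 0.59462825  0.12224057 -0.36640425] 0.04605713567058246 [-160.54477031   80.03227058   10.70640742    1.12337063]
```

```bash
python3 -m creep '[0.0146,-0.001,0,0, 0.0091,-0.003,0,0, 0.0083,-0.0048,0,0, 0.0071,-0.0064,0,0, 0.0057,-0.0078,0,0, 0.0039,-0.0088,0,0, 0.002,-0.0094,0,0, 0,-0.0096,0,0, -0.002,-0.0094,0,0, -0.0039,-0.0088,0,0]' 0 50 && python3 -m creep '[-0.0057,-0.0078,0,0, -0.0071,-0.0064,0,0, -0.0083,-0.0048,0,0, -0.0091,-0.003,0,0, -0.0096,-0.001,0,0, -0.0096,0.001,0,0, -0.0091,0.003,0,0, -0.0083,0.0048,0,0, -0.0071,0.0064,0,0, -0.0057,0.0078,0,0]' && python3 -m creep '[-0.0039,0.0088,0,0, -0.002,0.0094,0,0, 0,0.0096,0,0, 0.002,0.0094,0,0, 0.0039,0.0088,0,0, 0.0057,0.0078,0,0, 0.0071,0.0064,0,0, 0.0083,0.0048,0,0, 0.0091,0.003,0,0, 0.0096,0.001,0,0]'
python3 - <<'E'
from h import *
f=shot('side','s5.png');s=arm.get_obs();print(s['time'],s['position'],s['ft_force'],s['width'])
for c in('yellow','red'):print(c,blobs(f['frame'],*COL[c],n=2))
E
```

```text
time: 15.02
position: [0.5695, 0.1608, 0.138]
ee_rot: [2.181, 2.259, 0.0]
ft_force: [11.2, -12.0, -6.2]
width: 0.0192
time: 15.85
position: [0.572, 0.0819, 0.1379]
ee_rot: [-2.182, -2.259, -0.0]
ft_force: [0.9, 8.6, 1.1]
width: 0.0189
time: 16.68
position: [0.6407, 0.125, 0.1379]
ee_rot: [2.182, 2.26, -0.0]
ft_force: [-5.3, -3.5, 4.2]
width: 0.019
16.7333 [0.64049458 0.12676721 0.13790698] [-0.56255967  1.4988575   1.43459861] 0.01962616848213205
yellow [([307, 129, 43, 17, 184], [327.8, 136.9]), ([239, 251, 11, 11, 49], [243.8, 256.7])]
red [([212, 219, 49, 32, 559], [236.5, 235.2])]
```

```bash
python3 -m creep '[0.0086,-0.001,0,0, 0.0091,-0.003,0,0, 0.0083,-0.0048,0,0, 0.0071,-0.0064,0,0, 0.0057,-0.0078,0,0, 0.0039,-0.0088,0,0, 0.002,-0.0094,0,0, 0,-0.0096,0,0, -0.002,-0.0094,0,0, -0.0039,-0.0088,0,0]' && python3 -m creep '[-0.0057,-0.0078,0,0, -0.0071,-0.0064,0,0, -0.0083,-0.0048,0,0, -0.0091,-0.003,0,0, -0.0096,-0.001,0,0, -0.0096,0.001,0,0, -0.0091,0.003,0,0, -0.0083,0.0048,0,0, -0.0071,0.0064,0,0, -0.0057,0.0078,0,0]' && python3 -m creep '[-0.0039,0.0088,0,0, -0.002,0.0094,0,0, 0,0.0096,0,0, 0.002,0.0094,0,0, 0.0039,0.0088,0,0, 0.0057,0.0078,0,0, 0.0071,0.0064,0,0, 0.0083,0.0048,0,0, 0.0091,0.003,0,0, 0.0096,0.001,0,0]'&& python3 -m creep '[0,0,0,0, 0,0,0,0, 0,0,0,0, 0,0,0,0, 0,0,0,0, 0,0,0,0, 0,0,0,0, 0,0,0,0, 0,0,0,0, 0,0,0,0]'
python3 - <<'E'
from h import *
f=shot('wrist','w6.png');g=shot('side','s6.png');t=shot('top','t6.png');s=arm.get_obs();print(s['time'],s['position'],s['ft_force'],s['width'])
p=s['position']-[.59463,.12224,0];print(np.degrees(np.arctan2(p[1],p[0])))
cv2.imwrite('pics/m6.png',cv2.cvtColor(np.hstack([cv2.resize(f['frame'],(400,300)),cv2.resize(g['frame'],(400,300))]),cv2.COLOR_RGB2BGR))
E
```

```text
time: 17.57
position: [0.5689, 0.1603, 0.138]
ee_rot: [-2.182, -2.26, -0.0]
ft_force: [6.3, -2.7, -2.6]
width: 0.0188
time: 18.4
position: [0.5733, 0.081, 0.1379]
ee_rot: [-2.183, -2.258, -0.004]
ft_force: [6.4, 23.2, -6.0]
width: 0.0192
time: 19.23
position: [0.6408, 0.1229, 0.1379]
ee_rot: [2.182, 2.259, -0.0]
ft_force: [-2.2, -4.7, 1.7]
width: 0.0193
time: 20.07
position: [0.6406, 0.1227, 0.1379]
ee_rot: [2.182, 2.26, 0.0]
ft_force: [3.9, -2.1, -0.3]
width: 0.0189
20.2167 [0.64067855 0.12268365 0.13797911] [ 4.05813882 -2.22340196 -0.55583365] 0.019740211262293694
0.5519957622886561
```

View pics/m6.png

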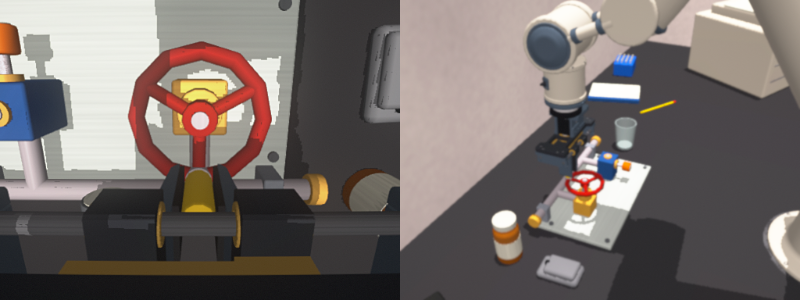

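```bash
python3 -m creep '[0.0013,0,0,0, 0,0,0,0, 0,0,0,0, 0,0,0,0, 0,0,0,0, 0,0,0,0, 0,0,0,0, 0,0,0,0, 0,0,0,0, 0,0,0,0]' && python3 -m creep '[0,0,0,0, 0,0,0,0, 0,0,0,0, 0,0,0,0, 0,0,0,0, 0,0,0,0, 0,0,0,0, 0,0,0,0, 0,0,0,0, 0,0,0,0]'
python3 - <<'E'
from h import *
f=arm.grab_frame('wrist');t=arm.grab_frame('top');s=arm.get_obs();print(s['time'],s['position'],s['dq'].round(3),s['ft_force'],s['width'])
c=cast(f,256,155,.116);print('hub',c)
print('knob',blobs(t['frame'],*COL['orange']))
p=s['position']-[.59463,.12224,0];print(np.degrees(np.arctan2(p[1],p[0])))
E
```

```text
time: 21.05
position: [0.6406, 0.1241, 0.138]
ee_rot: [2.182, 2.26, 0.0]
ft_force: [5.6, -2.1, -1.0]
width: 0.0192
time: 21.88
position: [0.6406, 0.1241, 0.138]
ee_rot: [2.182, 2.26, 0.0]
ft_force: [4.8, -1.6, -0.8]
width: 0.0191
21.9833 [0.64060788 0.12407145 0.13796851] [-0.001  0.001  0.     0.     0.001 -0.   ] [ 5.17973197 -1.49325769 -0.54082831] 0.019306282387824645
hub [0.59474324 0.12498119 0.116     ]
knob [([264, 221, 9, 9, 81], [268.0, 225.0])]
2.281072178909552
```

```bash
python3 -c "
from cell import arm
print(arm.close_job())"
```

```text
the job is handed in; nothing more can be done
None
```

I did both valve jobs in the order asked and handed in at 22 s of robot time, with the gripper still holding the handle at two turns open; no verdict was reported.

- **Slide knob:** I pulled it 30 mm to the outer stop, where it held against about 12 N. I then pushed it home with about 23 N. It ended within 0.2 mm of where it started, and the last top picture shows it at its starting pixel.
- **Wheel:** I turned it about 0.55 turn clockwise to a firm stop (35 N on the wrist). I then carried it two full turns counterclockwise and trimmed it by 1.3 mm. At hand-in the handle sat at 2.28° in the world frame, and the slide axis measured about 2.3°. It was still, gripped at 50 N, with about 5 N on the wrist.
- **Bystanders:** The mouse, beaker and amber jar look untouched in the last side picture; I did not measure their positions again.

**Disagreements in the checks:**
- The wrist camera put the hub about 2.7 mm to the left (+y) of the circle fitted to the arm's path. That is slightly more than the stated calibration error of about 2 mm, so I relied on the fit.
- Pressed hard, the stop read about 1.1° rather than 2.3°. I put that down to the mechanism giving under load, so the "exactly two turns" could be off by about 1°.

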